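# Restock a slide-top tablet case

### The arm

A 6-joint arm with a two-finger parallel gripper is mounted at the origin on the work surface. World frame = base frame: x ahead of the robot, y to its left, z up, the work surface at z = 0. Lengths are in m, angles in rad, forces in N, time in s.
With the tool pointing down it reaches from about 0.35 to 0.775 m from the base axis. Payload 7.3 kg.
Tool frame: the origin (TCP) lies at the centre of the arm's flange, where the gripper is bolted on; the fingertips stand 178 mm ahead of it and the grasp point (between the pads) lies 159 mm ahead of it (tip_extent is the distance from the TCP to the fingertips, in m); z points along the fingers, y is the line along which they close (so a half turn about z gives the same grasp; the last joint's range is limited). The gripper opens to 92 mm and grips with 3 to 60 N. Pads are 19 mm wide; open, the fingers measure 130 mm over their backs; the gripper's body (75 mm by 190 mm) begins 47 mm behind the grasp point.
Start: joints at [1.01, 0.342, 1.524, -0, 1.275, -0.146], TCP at [0.212, 0.48, 0.405] pointing down, gripper open.
Joint ranges: [-2.53, 2.53], [-0.77, 2.02], [0.04, 2.7], [-1, 4.14], [0.28, 2.66], [-3.11, 3.11]. Speed limits (rad/s): [2.57, 2.57, 3.14, 3.14, 3.14, 3.14].

### API

Orientations are given as [roll, pitch, yaw] about the fixed x, y, z axes, in that order (R = Rz(yaw) Ry(pitch) Rx(roll)).
In Python, from cell import * gives the robot as it stands.
- The arm moves only by the tool arm_command, never from a script. Its arguments are lists of equal length, an entry for each row: "xyz": the shift along the world's x, y, z in mm, a list of three; "spin": the turn about the world's z in degrees. In form: {"xyz": [[tx, ty, tz], ...], "spin": [spin, ...]}. A call has 1 to 20 rows; each row shifts and turns the commanded pose from where the row before left it; what a row does not reach is not made up. A row lasts 1/10 s, in which the tool goes at most 50 mm and 8.59 degrees, less where a joint would pass 70% of its speed; a pose out of reach is approached as far as the arm can. A call with a gripper value outside its range is refused whole. "jaw" is the opening, from -1 (shut) to 1 (fully open), set as the call begins (left out, the last holds). The fingers move at their own pace and stop on an object; "squeeze" is the grip in N (left out, the last holds). Time passes only in rows, so rows that do not move let the fingers close. It gives the time, the measured TCP pose, the force, the opening and the grip force at its end, in the units of the state.
- observe(): the state, without advancing time (a new reading comes with each control period).
- read_camera(name): name is "scene" or "top" or "wrist"; returns a dict with "img" (384x512x3 uint8, red, green, blue), "depth" (384x512 float32, m along the optical axis (not along the pixel's ray), 0 where there is no reading), "fx", "fy", "cx", "cy" (pixels), "world_from_camera" (4x4, takes a point from camera to world coordinates). Camera axes: x right, y up, looking along -z (the intrinsics and any distortion apply to the point x, -y, -z); pixel columns grow to the right and rows downward; lengths in m; the calibration is good to about 2 mm. A picture is of the moment at which its call begins.
- hand_in(): hands the job in; it is judged then, once.
The state is a dict: "time": time; "qpos": joint angles; "qvel": joint speeds; "joint_efforts": joint torques, N m; "tool_pos": TCP position; "tool_rot": TCP orientation; "contact_force": force on the tool from outside, world axes, zero at the start; "torque": the same for the moment, N m; "opening": finger opening in m; "grip_force": force on a finger pad.
Only numpy, scipy, OpenCV 4.12 (cv2) and the standard library are available. Lean on these libraries where they do the work, as an engineer would, in place of code of your own. Each camera call takes 0.05 s, during which the arm holds its last target. There are 200 camera calls.

### The job

Slide the lid of the blue case fully open over its end ridge, move every empty brown carton out of the bays into the grey waste tray, and fit every green-banded pile of tablets on the counter flat into a bay of its own, tilting it in along a divider since the bays are snug. Then slide the lid shut over the ridge until it is fully home, and leave the other things on the counter where they are.

Things in the scene. Friction and masses are not known exactly. Their poses are not given: they have to be found in the camera images.
- case: blue slide-top case, fixed, 144 mm (x) by 306 mm (y, from -154 to +152 mm), 48 mm high; origin on its underside. At y < -9 mm: open compartment with four bays in a row along y; at y > -9 mm: deck 36 mm high over which the open lid parks. Inside, 136 mm clear in x, 124 mm between the lips at the top of the side walls. End wall (y -154 to -150 mm) 39 mm high.
- lid (a joint): how far the aluminium lid (134 x 150 x 4 mm, underside 40 mm up) is slid open along the case's +y, m: 0 = shut and home at its stop, 0.148 = fully open at its stop, all bays uncovered. It cannot come off. Friction about 2 N. A sprung steel ridge across the channel holds it shut: felt from 0 to 10 mm, crest at 5 mm; forcing the lid over it either way takes about 15 N.
- lid_grip (a point): centre of the red grip bar on top of the lid, moves with the lid. The bar is 50 mm along case x, 12 mm along case y, 20 mm high; this point is 10 mm above the lid's top face and 10 mm below the bar's top, 54 mm above the counter. Axes as the case's.
- tray: grey open waste tray, fixed, 210 mm (x) by 150 mm (y) by 30 mm high, walls and floor about 4 mm. Origin: centre of its underside.
- bay0 (a point): centre of the floor of bay 0 (case x 0, y -133.5 mm, 5 mm above the counter), axes as the case's. The bay is 55 mm (x) by 33 mm (y), open above. Across y it lies between 3 mm dividers (or a wall) 20 mm above this floor, spanning x -27.5 to 27.5 mm; at its x ends are stops 3 mm thick, only 6 mm high. Beyond the stops is free room for fingers.
- bay1 (a point): centre of the floor of bay 1 (case x 0, y -97.5 mm, 5 mm above the counter), axes as the case's. The bay is 55 mm (x) by 33 mm (y), open above. Across y it lies between 3 mm dividers (or a wall) 20 mm above this floor, spanning x -27.5 to 27.5 mm; at its x ends are stops 3 mm thick, only 6 mm high. Beyond the stops is free room for fingers.
- bay2 (a point): centre of the floor of bay 2 (case x 0, y -61.5 mm, 5 mm above the counter), axes as the case's. The bay is 55 mm (x) by 33 mm (y), open above. Across y it lies between 3 mm dividers (or a wall) 20 mm above this floor, spanning x -27.5 to 27.5 mm; at its x ends are stops 3 mm thick, only 6 mm high. Beyond the stops is free room for fingers.
- bay3 (a point): centre of the floor of bay 3 (case x 0, y -25.5 mm, 5 mm above the counter), axes as the case's. The bay is 55 mm (x) by 33 mm (y), open above. Across y it lies between 3 mm dividers (or a wall) 20 mm above this floor, spanning x -27.5 to 27.5 mm; at its x ends are stops 3 mm thick, only 6 mm high. Beyond the stops is free room for fingers.
- pile0: fresh pile of six square cream tablets held in a green paper band, one rigid block 52 x 30 x 30 mm, about 70 g; origin at its centre, x along the 52 mm (the stacking direction), so it lies with x level; any of its four long sides may be down. Grasp it over its two ends. May be absent.
- pile1: fresh pile of six square cream tablets held in a green paper band, one rigid block 52 x 30 x 30 mm, about 70 g; origin at its centre, x along the 52 mm (the stacking direction), so it lies with x level; any of its four long sides may be down. Grasp it over its two ends. May be absent.
- pile2: fresh pile of six square cream tablets held in a green paper band, one rigid block 52 x 30 x 30 mm, about 70 g; origin at its centre, x along the 52 mm (the stacking direction), so it lies with x level; any of its four long sides may be down. Grasp it over its two ends. May be absent.
- pile3: fresh pile of six square cream tablets held in a green paper band, one rigid block 52 x 30 x 30 mm, about 70 g; origin at its centre, x along the 52 mm (the stacking direction), so it lies with x level; any of its four long sides may be down. Grasp it over its two ends. May be absent.
- empty0: empty brown cardboard carton with dark ends, rigid, 52 x 30 x 30 mm, about 20 g; origin at its centre, x along the 52 mm. Starts lying in a bay. May be absent.
- empty1: empty brown cardboard carton with dark ends, rigid, 52 x 30 x 30 mm, about 20 g; origin at its centre, x along the 52 mm. Starts lying in a bay. May be absent.
- empty2: empty brown cardboard carton with dark ends, rigid, 52 x 30 x 30 mm, about 20 g; origin at its centre, x along the 52 mm. Starts lying in a bay. May be absent.
- empty3: empty brown cardboard carton with dark ends, rigid, 52 x 30 x 30 mm, about 20 g; origin at its centre, x along the 52 mm. Starts lying in a bay. May be absent.
- teat: yellow silicone teat standing on the counter, 44 mm wide, 48 mm high; origin at the centre of its base. Leave it alone.
- cup: steel measuring cup, 68 mm wide, 55 mm high; origin at the centre of its base. Leave it alone.
- canister: red plastic canister with twist cap, 96 mm wide, 140 mm high; origin at the centre of its base. Leave it alone.
- bottle: clear glass bottle, 60 mm wide, 150 mm high; origin at the centre of its base. Leave it alone.
- jar: amber glass jar, 64 mm wide, 70 mm high; origin at the centre of its base. Leave it alone.
- brush: flat pastry brush with a wooden handle, lying on the counter; origin under its middle. Leave it alone.
There are look-alikes about, which are no part of the job. What is shaped like the pile1 but red or turquoise is not meant.

How it is judged:
On the way, in this order (a step that is already met when the one before it is completed fails the run):
1. the lid is slid fully open (value of joint lid above 0.135 m), for 0.1 s.
2. every empty carton lies in the tray and every pile is seated in a bay (((horizontal distance between pile0 and bay0 below 0.006 m and z of pile0 in the frame of bay0 below 0.019 m) or (horizontal distance between pile0 and bay1 below 0.006 m and z of pile0 in the frame of bay1 below 0.019 m) or (horizontal distance between pile0 and bay2 below 0.006 m and z of pile0 in the frame of bay2 below 0.019 m) or (horizontal distance between pile0 and bay3 below 0.006 m and z of pile0 in the frame of bay3 below 0.019 m)) and angle between the x axis of each of pile0, pile1, pile2, pile3 and the x axis of case, either way round below 0.12 rad and ((horizontal distance between pile1 and bay0 below 0.006 m and z of pile1 in the frame of bay0 below 0.019 m) or (horizontal distance between pile1 and bay1 below 0.006 m and z of pile1 in the frame of bay1 below 0.019 m) or (horizontal distance between pile1 and bay2 below 0.006 m and z of pile1 in the frame of bay2 below 0.019 m) or (horizontal distance between pile1 and bay3 below 0.006 m and z of pile1 in the frame of bay3 below 0.019 m)) and ((horizontal distance between pile2 and bay0 below 0.006 m and z of pile2 in the frame of bay0 below 0.019 m) or (horizontal distance between pile2 and bay1 below 0.006 m and z of pile2 in the frame of bay1 below 0.019 m) or (horizontal distance between pile2 and bay2 below 0.006 m and z of pile2 in the frame of bay2 below 0.019 m) or (horizontal distance between pile2 and bay3 below 0.006 m and z of pile2 in the frame of bay3 below 0.019 m)) and ((horizontal distance between pile3 and bay0 below 0.006 m and z of pile3 in the frame of bay0 below 0.019 m) or (horizontal distance between pile3 and bay1 below 0.006 m and z of pile3 in the frame of bay1 below 0.019 m) or (horizontal distance between pile3 and bay2 below 0.006 m and z of pile3 in the frame of bay2 below 0.019 m) or (horizontal distance between pile3 and bay3 below 0.006 m and z of pile3 in the frame of bay3 below 0.019 m)) and x of empty0 in the frame of tray between -0.1 and 0.1 m and y of empty0 in the frame of tray between -0.07 and 0.07 m and z of empty0 in the frame of tray between 0 and 0.07 m and x of empty1 in the frame of tray between -0.1 and 0.1 m and y of empty1 in the frame of tray between -0.07 and 0.07 m and z of empty1 in the frame of tray between 0 and 0.07 m and x of empty2 in the frame of tray between -0.1 and 0.1 m and y of empty2 in the frame of tray between -0.07 and 0.07 m and z of empty2 in the frame of tray between 0 and 0.07 m and x of empty3 in the frame of tray between -0.1 and 0.1 m and y of empty3 in the frame of tray between -0.07 and 0.07 m and z of empty3 in the frame of tray between 0 and 0.07 m), for 0.2 s.
3. the lid is shut and home behind its ridge (value of joint lid below 0.003 m), for 0.3 s.
At the end, for the whole second after the job is handed in: Every pile present lies flat on the floor of a bay (within 6 mm of the bay's centre, its centre under 19 mm above the bay floor, within 0.12 rad of the bay's direction), every empty carton lies within the waste tray, all at rest, and the lid is within 3 mm of fully shut (all of step 2 and linear speed of each of pile0, pile1, pile2, pile3, empty0, empty1, empty2, empty3 below 0.02 m/s and value of joint lid below 0.003 m); the robot touches nothing.
It fails at once if a bystander (teat, cup, canister, bottle, jar or brush) is pushed more than 5 cm from its place or knocked over ((distance of teat from where it was at the start of the episode above 0.05 m or angle between teat's own z axis and vertical above 0.6 rad) or (distance of cup from where it was at the start of the episode above 0.05 m or angle between cup's own z axis and vertical above 0.6 rad) or (distance of canister from where it was at the start of the episode above 0.05 m or angle between canister's own z axis and vertical above 0.6 rad) or (distance of bottle from where it was at the start of the episode above 0.05 m or angle between bottle's own z axis and vertical above 0.6 rad) or (distance of jar from where it was at the start of the episode above 0.05 m or angle between jar's own z axis and vertical above 0.6 rad) or distance of brush from where it was at the start of the episode above 0.05 m).
Of pile0, pile1, pile2, pile3 only 3 to 4 are there at a start; the rules pass over those that are not, and their reading is None.
Of empty0, empty1, empty2, empty3 only 2 to 3 are there at a start; the rules pass over those that are not, and their reading is None.
At some moment in a run one of pile0, pile1, pile2, pile3 may be knocked a few centimetres aside while the robot is not near it.
Once in a run the grip may slacken for a moment while it holds something.
It also fails if it takes over 210 s, if anything falls off the work surface, if the arm or the gripper's body presses on something with over 40 N, if the wrist force passes 120 N, or if a joint passes its speed limit or range.

## Working session

There is one attempt and no reset: what is moved stays moved. The work goes in short steps, Python scripts to look and compute and a tool call to move; the robot and the scene stay as the last step left them, time stands still between calls to the robot, and variables do not carry over. Pictures are saved under pics/ and viewed, at most 14 in all, crops included, and the job is handed in when it is done.

Besides the shell and the picture viewer there is one more tool, called after "Emit:" in YAML: its name, and indented under it one key for each argument. arm_command: Moves the arm, as the interface text tells. Its arguments: {"type":"object","properties":{"xyz":{"type":"array","items":{"type":"array","items":{"type":"number"}}},"spin":{"type":"array","items":{"type":"number"}},"jaw":{"type":"number"},"squeeze":{"type":"number"}},"required":["xyz","spin"]}

```bash
mkdir -p pics; ls; cat > h.py <<'E'
from cell import *
import numpy as np, cv2
def cam(n):
    c=read_camera(n); np.savez('last_%s.npz'%n,**c); return c
def load(n): return dict(np.load('last_%s.npz'%n))
def px(c,u,v,d=None):
    if d is None: d=float(np.median(c['depth'][v-1:v+2,u-1:u+2]))
    p=np.array([(u-c['cx'])/c['fx']*d,-(v-c['cy'])/c['fy']*d,-d,1])
    return (c['world_from_camera']@p)[:3]
def pxz(c,u,v,z):
    W=c['world_from_camera']; r=W[:3,:3]@np.array([(u-c['cx'])/c['fx'],-(v-c['cy'])/c['fy'],-1]); o=W[:3,3]
    return o+r*(z-o[2])/r[2]
def cloud(c):
    v,u=np.mgrid[0:384,0:512]; d=c['depth']
    P=np.stack([(u-c['cx'])/c['fx']*d,-(v-c['cy'])/c['fy']*d,-d],-1)
    return P@c['world_from_camera'][:3,:3].T+c['world_from_camera'][:3,3]
def save(c,name,box=None,s=1):
    i=c['img'][:,:,::-1]
    if box: i=i[box[1]:box[3],box[0]:box[2]]
    cv2.imwrite('pics/'+name,cv2.resize(i,None,fx=s,fy=s,interpolation=cv2.INTER_CUBIC))
E
python3 - <<'E'
from h import *
for n in ['scene','top']:
    c=cam(n); save(c,n+'0.png',None,1.5); print(n,c['fx'],c['cx'],c['cy'],c['world_from_camera'].round(3).tolist(), {k for k in c})
print(observe())
E
```

```text
pics
scene 382.1042732665604 253.92676268330092 192.5655180045721 [[-0.554, -0.653, 0.517, 1.172], [0.833, -0.444, 0.331, 0.364], [0.014, 0.614, 0.789, 0.983], [0.0, 0.0, 0.0, 1.0]] {'depth', 'world_from_camera', 'img', 'cy', 'fy', 'fx', 'cx'}
top 449.56724199399065 248.98496887392702 196.089112686581 [[-0.008, 0.981, -0.195, 0.356], [-1.0, -0.004, 0.019, -0.011], [0.018, 0.195, 0.981, 1.151], [0.0, 0.0, 0.0, 1.0]] {'depth', 'world_from_camera', 'img', 'cy', 'fy', 'fx', 'cx'}
{'time': 0.1, 'qpos': array([ 1.00998176e+00,  3.42636031e-01,  1.52493094e+00,  3.74584585e-06,
        1.27536763e+00, -1.46038590e-01]), 'qvel': array([-9.34749946e-06, -1.73907655e-03, -3.68337099e-03,  5.47175130e-05,
        3.37568218e-04,  1.13249396e-03]), 'joint_efforts': array([ 2.69413751e-03, -4.31999516e+01, -2.44696534e+01,  7.20267836e-02,
        5.25200833e-02, -8.51030700e-05]), 'tool_pos': array([0.21149955, 0.48038062, 0.40411982]), 'tool_rot': array([-3.14026551e+00, -1.98824468e-04,  2.72681545e+00]), 'contact_force': array([ 0.82917351, -0.35157919, -0.79293522]), 'torque': array([-0.00116318, -0.0069819 ,  0.01748905]), 'grip_force': 0.0, 'opening': 0.09183511120645682}
```

View pics/scene0.png

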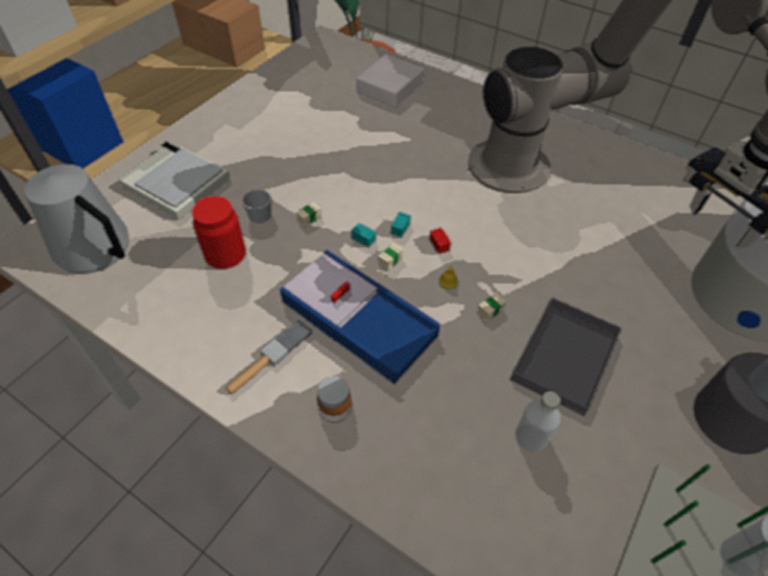

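View pics/top0.png

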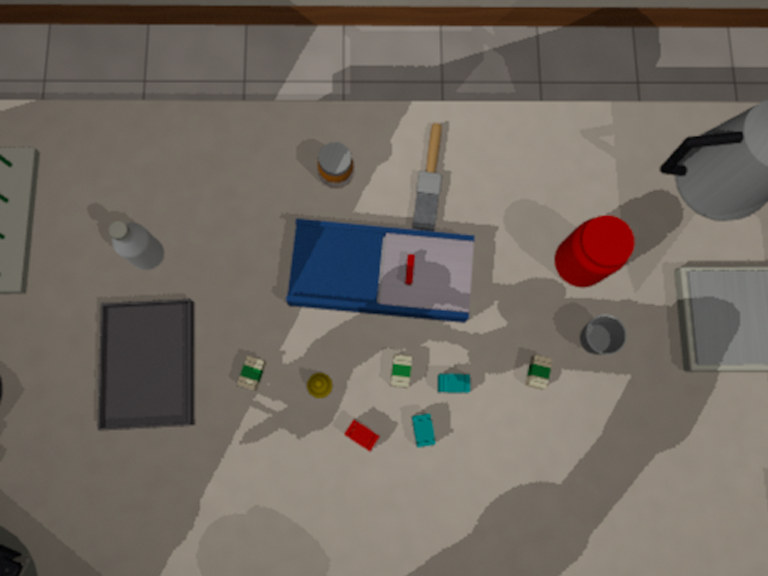

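Top view (1.5x): the lid is shut on the case's right end, with the grip bar at (410,270). Candidates shaped like a pile: green-banded at (252,372), (401,370) and (540,372); turquoise at (454,383) and (424,430); red at (362,434). Only the three green-banded ones fit the description. I'll confirm them in a crop and measure.

```bash
cat > meas.py <<'E'
from h import *
def boxes(c,zlo=.015,zhi=.04,xr=(.2,.72),yr=(-.45,.45)):
    P=cloud(c); hsv=cv2.cvtColor(c['img'],cv2.COLOR_RGB2HSV)
    g=((hsv[...,0]>50)&(hsv[...,0]<80)&(hsv[...,1]>110)&(hsv[...,2]>30)&(P[...,0]>xr[0])&(P[...,0]<xr[1])&(P[...,1]>yr[0])&(P[...,1]<yr[1])).astype(np.uint8)
    n,l,s,ce=cv2.connectedComponentsWithStats(g)
    out=[]
    for i in range(1,n):
        if s[i,4]<15: continue
        p=P[l==i].mean(0)
        m=(np.hypot(P[...,0]-p[0],P[...,1]-p[1])<.045)&(P[...,2]>zlo)&(P[...,2]<zhi)
        q=P[m]; zt=np.percentile(q[:,2],90)
        q=q[q[:,2]>zt-.006]
        r=cv2.minAreaRect((q[:,:2]*1000).astype(np.float32))
        (cx,cy),(w,h),a=r
        if w<h: a+=90; w,h=h,w
        out.append((ce[i].round(0),(round(cx,1),round(cy,1)),(round(w,1),round(h,1)),round((a+90)%180-90,1),round(zt*1000,1)))
    return out
E
python3 - <<'E'
from meas import *
for n in ['top','scene']:
    c=load(n); print(n)
    for b in boxes(c): print(b)
    P=cloud(c); hsv=cv2.cvtColor(c['img'],cv2.COLOR_RGB2HSV)
    R=(P[...,0]>.3)&(P[...,0]<.75)&(P[...,1]>-.3)&(P[...,1]<.25)
    m=R&(hsv[...,0]>105)&(hsv[...,0]<125)&(hsv[...,1]>150)&(P[...,2]>.02)
    q=P[m&(P[...,2]>.043)&(P[...,2]<.055)]; print('rim',len(q),cv2.minAreaRect((q[:,:2]*1000).astype(np.float32)),q[:,2].mean())
    m=R&((hsv[...,0]<6)|(hsv[...,0]>174))&(hsv[...,1]>150)&(P[...,2]>.056)&(P[...,2]<.072)&(P[...,1]>-.2)
    q=P[m]; print('grip',len(q),cv2.minAreaRect((q[:,:2]*1000).astype(np.float32)),q.mean(0))
c=load('top')
for u,v in [(69,201),(127,201),(129,283),(66,285)]: print('tray',px(c,u,v))
save(c,'crop0.png',(155,225,375,310),3.5)
E
```

```text
top
(array([267., 246.]), (450.1, -75.6), (51.0, 30.6), -8.2, np.float64(31.3))
(array([359., 247.]), (447.2, -307.4), (52.3, 30.5), -14.9, np.float64(31.3))
(array([167., 248.]), (448.1, 174.8), (51.0, 30.6), -17.4, np.float64(31.6))
rim 855 ((621.1467895507812, -43.95948791503906), (303.0769958496094, 145.08726501464844), 84.1803970336914) 0.04668978251683653
grip 83 ((615.4521484375, -91.38703155517578), (10.512752532958984, 48.59882354736328), 84.1417465209961) [ 0.6150497  -0.09128769  0.06261936]
scene
(array([207., 142.]), (450.3, -309.6), (51.9, 34.2), -17.0, np.float64(33.0))
(array([261., 169.]), (452.8, -76.4), (52.0, 32.2), -5.8, np.float64(34.1))
(array([329., 203.]), (450.5, 173.3), (52.4, 31.2), -18.6, np.float64(33.6))
rim 488 ((625.2227783203125, -41.34898376464844), (299.7149658203125, 144.43040466308594), 84.45378875732422) 0.04869128017600064
grip 54 ((620.0556640625, -89.23961639404297), (10.585783958435059, 49.376468658447266), 84.72113037109375) [ 0.62159586 -0.08864759  0.06364021]
tray [ 0.5749047   0.43442122 -0.00372679]
tray [0.57075302 0.27982639 0.01490821]
tray [3.64695071e-01 2.69142409e-01 2.83897498e-04]
tray [0.36083485 0.41441415 0.02914391]
```

View pics/crop0.png

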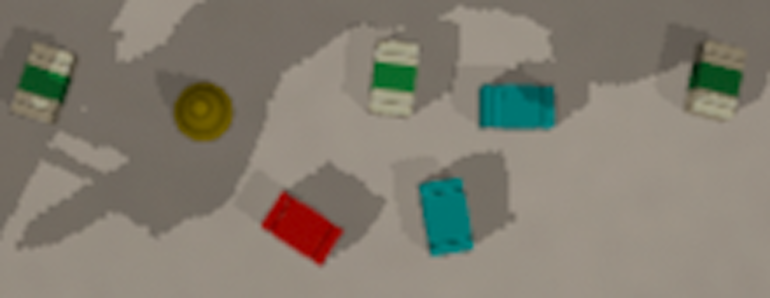

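Confirmed: the green-banded piles are at crop (43,80), (395,77) and (715,80). Red and turquoise are look-alikes. Next I move above the lid grip.

Emit:
arm_command:
  xyz:
    - [22.5, -32, -5.5]
    - [22.5, -32, -5.5]
    - [22.5, -32, -5.5]
    - [22.5, -32, -5.5]
    - [22.5, -32, -5.5]
    - [22.5, -32, -5.5]
    - [22.5, -32, -5.5]
    - [22.5, -32, -5.5]
    - [22.5, -32, -5.5]
    - [22.5, -32, -5.5]
    - [22.5, -32, -5.5]
    - [22.5, -32, -5.5]
    - [22.5, -32, -5.5]
    - [22.5, -32, -5.5]
    - [22.5, -32, -5.5]
    - [22.5, -32, -5.5]
    - [22.5, -32, -5.5]
    - [22.5, -26, -5.5]
    - [0, 0, 0]
    - [0, 0, 0]
  spin: [1, 1, 1, 1, 1, 1, 1, 1, 1, 1, 1, 1, 1, 1, 1, 1, 1, 1, 0, 0]
  jaw: 1
  squeeze: 40

```text
time: 2.1
tool_pos: [0.6164, -0.0899, 0.3047]
tool_rot: [3.141, -0.002, 3.04]
contact_force: [-0.1, -0.3, 0.2]
opening: 0.0916
grip_force: 0.0
```

```bash
python3 - <<'E'
from h import *
c=cam('wrist'); save(c,'w0.png'); o=observe(); print(o['tool_pos'],np.degrees(o['tool_rot']),o['contact_force'],c['world_from_camera'].round(3).tolist())
P=cloud(c); hsv=cv2.cvtColor(c['img'],cv2.COLOR_RGB2HSV)
m=((hsv[...,0]<6)|(hsv[...,0]>174))&(hsv[...,1]>150)&(P[...,2]>.056)&(P[...,2]<.072)
q=P[m]; print('grip',len(q),cv2.minAreaRect((q[:,:2]*1000).astype(np.float32)),q.mean(0))
E
```

```text
[ 0.61612036 -0.08911822  0.30514269] [ 1.79959381e+02 -1.01477081e-01  1.74213222e+02] [ 0.29613135 -0.93571996  0.0348944 ] [[0.103, -0.947, -0.304, 0.533], [0.995, 0.099, 0.03, -0.08], [0.002, -0.305, 0.952, 0.284], [0.0, 0.0, 0.0, 1.0]]
grip 698 ((617.7569580078125, -89.3475112915039), (10.075559616088867, 48.58437728881836), 84.24017333984375) [ 0.6160979  -0.08891995  0.06302773]
```

View pics/w0.png

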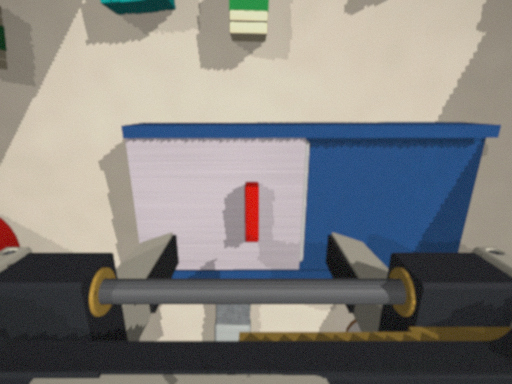

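The wrist view shows the red grip bar at (252,212), centred between the fingers. Its top is at z≈63 mm, as the text gives. I lower and grip.

Emit:
arm_command:
  xyz:
    - [0.3, 0, -20]
    - [0.3, 0, -20]
    - [0.3, 0, -20]
    - [0, 0, -10]
    - [0, 0, -9]
    - [0, 0, 0]
    - [0, 0, 0]
  spin: [0, 0, 0, 0, 0, 0, 0]

```text
time: 2.85
tool_pos: [0.6176, -0.0893, 0.2275]
tool_rot: [-3.142, 0.001, 3.041]
contact_force: [0.6, -0.5, 0.8]
opening: 0.092
grip_force: 0.0
```

Emit:
arm_command:
  xyz:
    - [0, 0, 0]
    - [0, 0, 0]
    - [0, 0, 0]
    - [0, 0, 0]
    - [0, 0, 0]
    - [0, 0, 0]
    - [0, 0, 0]
    - [0, 0, 0]
  spin: [0, 0, 0, 0, 0, 0, 0, 0]
  jaw: -1

```text
time: 3.65
tool_pos: [0.6175, -0.0895, 0.2267]
tool_rot: [3.141, -0.0, 3.041]
contact_force: [-1.3, -0.6, -0.3]
opening: 0.0321
grip_force: 0.0
```

Emit:
arm_command:
  xyz:
    - [0, 0, 0]
    - [0, 0, 0]
    - [0, 0, 0]
    - [0, 0, 0]
    - [0, 0, 0]
  spin: [0, 0, 0, 0, 0]

```text
time: 4.15
tool_pos: [0.6174, -0.0896, 0.2267]
tool_rot: [-3.141, -0.0, 3.041]
contact_force: [-0.2, -1.5, -0.9]
opening: 0.0119
grip_force: 40.0
```

Emit:
arm_command:
  xyz:
    - [0.3, 3, 0]
    - [0.3, 3, 0]
    - [0.3, 3, 0]
    - [0.3, 3, 0]
    - [0.3, 3, 0]
    - [0, 0, 0]
  spin: [0, 0, 0, 0, 0, 0]

```text
time: 4.75
tool_pos: [0.619, -0.0738, 0.2267]
tool_rot: [3.141, 0.0, 3.041]
contact_force: [-0.2, 0.2, 0.1]
opening: 0.0117
grip_force: 40.0
```

Over the ridge; now to the open stop.

Emit:
arm_command:
  xyz:
    - [1.1, 11, 0]
    - [1.1, 11, 0]
    - [1.1, 11, 0]
    - [1.1, 11, 0]
    - [1.1, 11, 0]
    - [1.1, 11, 0]
    - [1.1, 11, 0]
    - [1.1, 11, 0]
    - [1.1, 11, 0]
    - [1.1, 11, 0]
    - [1.1, 11, 0]
    - [0.8, 8, 0]
    - [0.3, 3, 0]
    - [0, 1, 0]
    - [0, 0, 0]
  spin: [0, 0, 0, 0, 0, 0, 0, 0, 0, 0, 0, 0, 0, 0, 0]

```text
time: 6.25
tool_pos: [0.6322, 0.0576, 0.2267]
tool_rot: [-3.14, 0.0, 3.041]
contact_force: [0.9, -5.6, -0.7]
opening: 0.0117
grip_force: 40.0
```

Emit:
arm_command:
  xyz:
    - [0, -0.5, 0]
    - [0, 0, 0]
    - [0, 0, 0]
    - [0, 0, 0]
    - [0, 0, 0]
    - [0, 0, 25]
    - [0, 0, 40]
    - [0, 0, 30]
    - [-6, -15, 0]
    - [-6, -15, 0]
    - [-6, -15, 0]
    - [-6, -15, 0]
    - [-6, -15, 0]
    - [-6, -15, 0]
    - [-6, -15, 0]
    - [-6, -15, 0]
    - [-6, -10, 0]
    - [0, 0, 0]
    - [0, 0, 0]
  spin: [0, 0, 0, 0, 0, 0, 0, -8.5, -8.5, -8.5, -8.5, -8.5, -8.5, -8.5, -8.5, -8.5, -8.5, -5, 0]
  jaw: 0.52
  squeeze: 15

```text
time: 8.15
tool_pos: [0.578, -0.0723, 0.3218]
tool_rot: [3.141, -0.0, 1.469]
contact_force: [0.4, -0.1, -0.2]
opening: 0.07
grip_force: 0.0
```

```bash
python3 - <<'E'
from h import *
c=cam('wrist'); t=cam('top'); a=cv2.resize(c['img'],(400,300)); b=cv2.resize(t['img'][130:220,175:335],None,fx=2.5,fy=2.5,interpolation=cv2.INTER_CUBIC)
save(c,'w1.png',None,1); cv2.imwrite('pics/t1.png',np.vstack([a,np.pad(b,((0,0),(0,max(0,400-b.shape[1])),(0,0)))[:,:400]])[:,:,::-1])
print(observe()['tool_pos'],np.degrees(observe()['tool_rot']))
E
```

```text
[ 0.57820722 -0.07185008  0.32181726] [ 1.79986430e+02 -3.61064116e-03  8.43866849e+01]
```

View pics/t1.png

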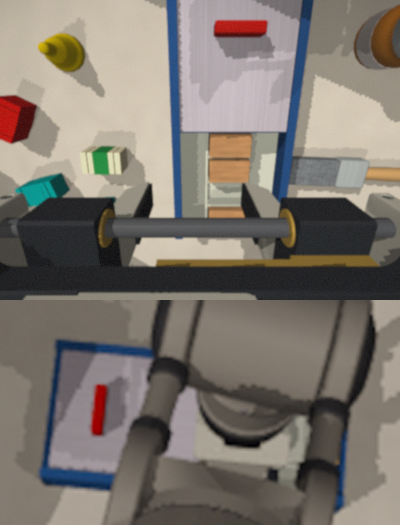

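Wrist view: cartons lie in bay 3 (230,146), bay 2 (229,170) and bay 0 (226,213). Bay 1 is empty. I'll back off for a full view of the bays.

Emit:
arm_command:
  xyz:
    - [5, -20, 0]
    - [5, -20, 0]
    - [5, -20, 0]
    - [4, -15, 0]
    - [0, 0, 0]
    - [0, 0, 0]
  spin: [0, 0, 0, 0, 0, 0]

```text
time: 8.85
tool_pos: [0.5971, -0.1474, 0.3214]
tool_rot: [-3.141, -0.001, 1.469]
contact_force: [0.1, -0.5, 0.2]
opening: 0.0697
grip_force: 0.0
```

```bash
cat > cart.py <<'E'
from h import *
def cartons(c,zlo=.03,zhi=.042):
    P=cloud(c); hsv=cv2.cvtColor(c['img'],cv2.COLOR_RGB2HSV)
    m=((hsv[...,0]>5)&(hsv[...,0]<20)&(hsv[...,1]>70)&(hsv[...,2]>60)&(P[...,2]>zlo)&(P[...,2]<zhi)).astype(np.uint8)
    n,l,s,ce=cv2.connectedComponentsWithStats(m)
    for i in range(1,n):
        if s[i,4]>150:
            q=P[l==i]; print(ce[i].round(),s[i,4],cv2.minAreaRect((q[:,:2]*1000).astype(np.float32)),'z',np.median(q[:,2]).round(4))
E
python3 - <<'E'
from cart import *
c=cam('wrist'); cartons(c); save(c,'w2.png',(150,60,410,290),3)
print(observe()['tool_pos'],np.degrees(observe()['tool_rot']))
P=cloud(c); hsv=cv2.cvtColor(c['img'],cv2.COLOR_RGB2HSV)
m=(hsv[...,0]>105)&(hsv[...,0]<125)&(hsv[...,1]>150)&(P[...,2]>.043)&(P[...,2]<.055); q=P[m]; print(cv2.minAreaRect((q[:,:2]*1000).astype(np.float32)))
E
```

```text
[269. 108.] 2017 ((621.0091552734375, -66.26129150390625), (29.55347442626953, 52.07286834716797), 83.1377944946289) z 0.0343
[268. 147.] 1798 ((617.6327514648438, -100.87592315673828), (30.09902572631836, 51.474178314208984), 83.88633728027344) z 0.0342
[267. 218.] 1510 ((610.40869140625, -172.98342895507812), (32.58399963378906, 51.68202590942383), 84.01326751708984) z 0.0342
[ 0.59701635 -0.14678795  0.32147242] [-1.79959086e+02 -3.38136862e-02  8.42287453e+01]
((619.0922241210938, -89.35215759277344), (204.79824829101562, 143.4316864013672), 84.12718200683594)
```

View pics/w2.png

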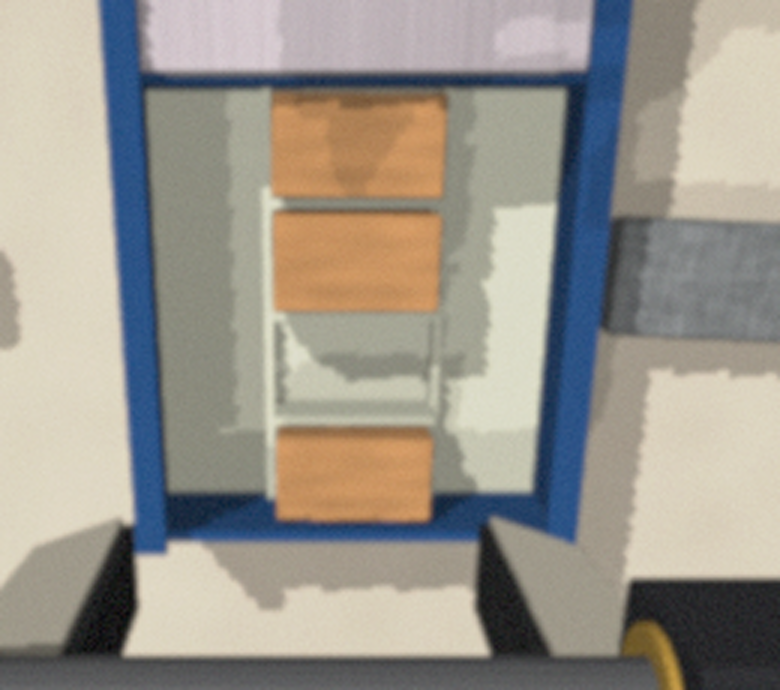

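Cartons in bay 3 (358,145 in the crop), bay 2 (357,260) and bay 0 (354,473); bay 1 is empty. Tops are at z 34 mm, where 35 is expected. I move over the bay 3 carton and check the wrist calibration against the bar.

Emit:
arm_command:
  xyz:
    - [4, 16, -5]
    - [5, 16, -5]
    - [5, 16, -5]
    - [5, 16, -5]
    - [5, 16, -5]
    - [0, 0, 0]
    - [0, 0, 0]
  spin: [0, 0, 0, 0, 0, 0, 0]

```text
time: 9.6
tool_pos: [0.6213, -0.0664, 0.2965]
tool_rot: [-3.141, 0.0, 1.472]
contact_force: [0.7, 0.1, 0.3]
opening: 0.0696
grip_force: 0.0
```

```bash
python3 - <<'E'
from cart import *
c=cam('wrist'); cartons(c); o=observe(); print(o['tool_pos'],np.degrees(o['tool_rot']))
P=cloud(c); hsv=cv2.cvtColor(c['img'],cv2.COLOR_RGB2HSV)
m=((hsv[...,0]<6)|(hsv[...,0]>174))&(hsv[...,1]>150)&(P[...,2]>.056)&(P[...,2]<.072)&(P[...,0]>.55)
q=P[m]; print('grip',len(q),cv2.minAreaRect((q[:,:2]*1000).astype(np.float32)),q.mean(0))
E
```

```text
[457.  59.] 1100 ((796.1190795898438, 33.282894134521484), (33.03993606567383, 62.886234283447266), 14.329127311706543) z 0.0382
[251. 204.] 1815 ((620.789306640625, -65.66773223876953), (30.533071517944336, 51.963069915771484), 83.06327056884766) z 0.0342
[251. 239.] 1664 ((617.5733032226562, -100.25941467285156), (30.375680923461914, 51.438968658447266), 83.20223999023438) z 0.0342
[251. 310.] 666 ((609.245849609375, -179.9369354248047), (18.54603385925293, 51.33367919921875), 84.2188949584961) z 0.0341
[ 0.62121846 -0.06704642  0.2967762 ] [1.79992049e+02 2.32653283e-02 8.42579530e+01]
grip 1421 ((634.1375732421875, 57.75206756591797), (10.94707202911377, 48.26301956176758), 84.05699920654297) [0.63401241 0.05742333 0.06293587]
```

Bar and carton positions agree with the grip history to within 1 mm. I descend on the bay 3 carton.

Emit:
arm_command:
  xyz:
    - [0, 0.5, -25]
    - [0, 0.5, -25]
    - [0, 0, -25]
    - [0, 0, -15]
    - [0, 0, -10]
    - [0, 0, -4.5]
    - [0, 0, 0]
    - [0, 0, 0]
  spin: [0, 0, 0, 0, 0, 0, 0, 0]

```text
time: 10.45
tool_pos: [0.6215, -0.0662, 0.1932]
tool_rot: [3.14, 0.0, 1.47]
contact_force: [-0.5, 0.0, 0.6]
opening: 0.0703
grip_force: 0.0
```

Emit:
arm_command:
  xyz:
    - [0, 0, 0]
    - [0, 0, 0]
    - [0, 0, 0]
    - [0, 0, 0]
    - [0, 0, 0]
    - [0, 0, 0]
  spin: [0, 0, 0, 0, 0, 0]
  jaw: -0.1
  squeeze: 10

```text
time: 11.05
tool_pos: [0.6213, -0.066, 0.1928]
tool_rot: [3.141, 0.0, 1.47]
contact_force: [-1.2, 0.8, 5.9]
opening: 0.0517
grip_force: 10.0
```

Emit:
arm_command:
  xyz:
    - [0, 0, 5]
    - [0, 0, 10]
    - [0, 0, 20]
    - [0, 0, 30]
    - [0, 0, 35]
    - [0, 0, 0]
  spin: [0, 0, 0, 0, 0, 0]
  squeeze: 15

```text
time: 11.65
tool_pos: [0.6224, -0.0662, 0.2981]
tool_rot: [3.132, 0.001, 1.47]
contact_force: [0.5, -0.7, 0.5]
opening: 0.0518
grip_force: 15.0
```

```bash
python3 - <<'E'
from h import *
import h
t=load('top')
t0=cam('top')
for u,v in [(67,201),(128,201),(128,283),(66,285)]: print(pxz(t0,u,v,.03).round(3))
for u,v,z in [(80,152,.15),(100,172,0)]: print('bottle',pxz(t0,u,v,z).round(3))
print('teat',pxz(t0,213,257,.02).round(3), 'jar',pxz(t0,223,102,.07).round(3))
print(observe()['opening'])
E
```

```text
[0.569 0.426 0.03 ]
[0.568 0.273 0.03 ]
[0.364 0.264 0.03 ]
[0.361 0.414 0.03 ]
bottle [0.66  0.358 0.15 ]
bottle [0.651 0.358 0.   ]
teat [0.427 0.059 0.02 ] jar [0.817 0.033 0.07 ]
0.05213882181840025
```

Emit:
arm_command:
  xyz:
    - [-14, 20, 0]
    - [-14, 38, 0]
    - [-14, 38, 0]
    - [-14, 38, 0]
    - [-14, 38, 0]
    - [-14, 38, 0]
    - [-14, 38, 0]
    - [-14, 38, 0]
    - [-14, 38, 0]
    - [-14, 38, 0]
    - [-14, 38, 0]
    - [-14, 38, 0]
    - [0, 18, -30]
    - [0, 0, -40]
    - [0, 0, -20]
    - [0, 0, -10]
    - [0, 0, 0]
  spin: [0, 0, 0, 0, 0, 0, 0, 0, 0, 0, 0, 0, 0, 0, 0, 0, 0]

```text
time: 13.4
tool_pos: [0.4525, 0.3897, 0.1907]
tool_rot: [-3.139, 0.002, 1.47]
contact_force: [0.6, 0.4, 0.3]
opening: 0.0521
grip_force: 15.0
```

Emit:
arm_command:
  xyz:
    - [0, 0, -1]
    - [0, 0, 0]
    - [0, 0, 0]
    - [0, 0, 0]
    - [0, 0, 0]
    - [0, 0, 30]
    - [0, 0, 40]
    - [0, 0, 35]
    - [18, -38, 0]
    - [18, -38, 0]
    - [18, -38, 0]
    - [18, -38, 0]
    - [18, -38, 0]
    - [18, -38, 0]
    - [18, -38, 0]
    - [18, -38, 0]
    - [18, -38, 0]
    - [0, -38, 0]
    - [0, -38, 0]
    - [0, -38, 0]
  spin: [0, 0, 0, 0, 0, 0, 0, 0, 0, 0, 0, 0, 0, 0, 0, 0, 0, 0, 0, 0]
  jaw: 0.52

```text
time: 15.4
tool_pos: [0.615, -0.0676, 0.2963]
tool_rot: [3.141, -0.0, 1.47]
contact_force: [1.2, 0.9, -0.4]
opening: 0.0698
grip_force: 0.0
```

Emit:
arm_command:
  xyz:
    - [2.5, -17, 0]
    - [0, -16, -10]
    - [0, 0, -25]
    - [0, 0, -25]
    - [0, 0, -25]
    - [0, 0, -10]
    - [0, 0, -8]
    - [0, 0, 0]
  spin: [0, 0, 0, 0, 0, 0, 0, 0]

```text
time: 16.2
tool_pos: [0.6176, -0.0985, 0.1926]
tool_rot: [-3.141, -0.0, 1.471]
contact_force: [-0.4, -0.3, 1.3]
opening: 0.0699
grip_force: 0.0
```

Emit:
arm_command:
  xyz:
    - [0, 0, 0]
    - [0, 0, 0]
    - [0, 0, 0]
    - [0, 0, 0]
    - [0, 0, 0]
    - [0, 0, 0]
    - [0, 0, 5]
    - [0, 0, 10]
    - [0, 0, 20]
    - [0, 0, 30]
    - [0, 0, 35]
    - [0, 0, 5]
  spin: [0, 0, 0, 0, 0, 0, 0, 0, 0, 0, 0, 0]
  jaw: -0.1

```text
time: 17.4
tool_pos: [0.6186, -0.0993, 0.3036]
tool_rot: [3.133, 0.002, 1.47]
contact_force: [0.7, 0.1, -0.3]
opening: 0.0519
grip_force: 15.0
```

Emit:
arm_command:
  xyz:
    - [-13.8, 20, 0]
    - [-13.8, 38, 0]
    - [-13.8, 38, 0]
    - [-13.8, 38, 0]
    - [-13.8, 38, 0]
    - [-13.8, 38, 0]
    - [-13.8, 38, 0]
    - [-13.8, 38, 0]
    - [-13.8, 38, 0]
    - [-13.8, 38, 0]
    - [-13.8, 38, 0]
    - [-13.8, 38, 0]
    - [0, 6, -35]
    - [0, 0, -40]
    - [0, 0, -25]
    - [0, 0, -12]
    - [0, 0, 0]
  spin: [0, 0, 0, 0, 0, 0, 0, 0, 0, 0, 0, 0, 0, 0, 0, 0, 0]

```text
time: 19.1
tool_pos: [0.4515, 0.3449, 0.1851]
tool_rot: [-3.139, 0.001, 1.47]
contact_force: [-0.6, -0.5, -0.1]
opening: 0.0514
grip_force: 15.0
```

Emit:
arm_command:
  xyz:
    - [0, 0, -1]
    - [0, 0, 0]
    - [0, 0, 0]
    - [0, 0, 0]
    - [0, 0, 0]
    - [0, 0, 30]
    - [0, 0, 40]
    - [0, 0, 35]
    - [18, -38, 0]
    - [18, -38, 0]
    - [18, -38, 0]
    - [18, -38, 0]
    - [18, -38, 0]
    - [18, -38, 0]
    - [18, -38, 0]
    - [18, -38, 0]
    - [13, -38, 0]
    - [0, -38, 0]
    - [0, -38, 0]
    - [0, -38, 0]
  spin: [0, 0, 0, 0, 0, 0, 0, 0, 0, 0, 0, 0, 0, 0, 0, 0, 0, 0, 0, 0]
  jaw: 0.52

```text
time: 21.1
tool_pos: [0.6089, -0.1126, 0.2902]
tool_rot: [3.142, -0.0, 1.47]
contact_force: [0.3, 0.3, 0.5]
opening: 0.0695
grip_force: 0.0
```

Emit:
arm_command:
  xyz:
    - [1, -30, 0]
    - [1, -30.5, 0]
    - [0, 0, -25]
    - [0, 0, -25]
    - [0, 0, -25]
    - [0, 0, -14]
    - [0, 0, -8]
    - [0, 0, 0]
  spin: [0, 0, 0, 0, 0, 0, 0, 0]

```text
time: 21.9
tool_pos: [0.611, -0.1714, 0.1926]
tool_rot: [-3.14, -0.0, 1.47]
contact_force: [-0.8, -0.4, 0.2]
opening: 0.0697
grip_force: 0.0
```

Emit:
arm_command:
  xyz:
    - [0, 0, 0]
    - [0, 0, 0]
    - [0, 0, 0]
    - [0, 0, 0]
    - [0, 0, 0]
    - [0, 0, 0]
    - [0, 0, 5]
    - [0, 0, 10]
    - [0, 0, 20]
    - [0, 0, 30]
    - [0, 0, 35]
    - [0, 0, 5]
  spin: [0, 0, 0, 0, 0, 0, 0, 0, 0, 0, 0, 0]
  jaw: -0.1

```text
time: 23.1
tool_pos: [0.6119, -0.1719, 0.3037]
tool_rot: [3.133, 0.002, 1.47]
contact_force: [0.9, -0.0, -0.7]
opening: 0.0517
grip_force: 15.0
```

Emit:
arm_command:
  xyz:
    - [-12, 20, 0]
    - [-12, 38, 0]
    - [-12, 38, 0]
    - [-12, 38, 0]
    - [-12, 38, 0]
    - [-12, 38, 0]
    - [-12, 38, 0]
    - [-12, 38, 0]
    - [-12, 38, 0]
    - [-12, 38, 0]
    - [-12, 38, 0]
    - [-12, 38, 0]
    - [-13, 34, 0]
    - [0, 0, -35]
    - [0, 0, -40]
    - [0, 0, -20]
    - [0, 0, -10]
    - [0, 0, 0]
  spin: [0, 0, 0, 0, 0, 0, 0, 0, 0, 0, 0, 0, 0, 0, 0, 0, 0, 0]

```text
time: 24.9
tool_pos: [0.4537, 0.3004, 0.1924]
tool_rot: [-3.14, 0.001, 1.47]
contact_force: [0.1, 0.2, -0.4]
opening: 0.0518
grip_force: 15.0
```

Emit:
arm_command:
  xyz:
    - [0, 0, 0]
    - [0, 0, 0]
    - [0, 0, 0]
    - [0, 0, 0]
    - [0, 0, 0]
    - [0, 0, 40]
    - [0, 0, 40]
    - [0, 0, 40]
    - [0, -30, 0]
    - [0, -30, 0]
    - [0, -40, 0]
    - [0, -35, 0]
    - [0, 0, 0]
    - [0, 0, 0]
  spin: [0, 0, 0, 0, 0, -4, -4, -4, 0, 0, 0, 0, 0, 0]
  jaw: 0.7

```text
time: 26.3
tool_pos: [0.4542, 0.1649, 0.3135]
tool_rot: [3.141, -0.0, 1.259]
contact_force: [-0.6, 0.2, -0.8]
opening: 0.0774
grip_force: 0.0
```

```bash
python3 - <<'E'
from cart import *; from meas import boxes
c=cam('wrist'); o=observe(); print(o['tool_pos'],np.degrees(o['tool_rot']))
for b in boxes(c): print(b)
c=cam('scene'); 
for b in boxes(c): print(b)
save(c,'s1.png',(170,120,430,290),3)
E
```

```text
[0.4541672  0.16561913 0.31344391] [ 1.79975874e+02 -3.17341137e-02  7.21926345e+01]
(array([244., 185.]), (450.0, 177.0), (50.9, 31.2), -17.5, np.float64(30.3))
(array([207., 142.]), (450.9, -308.3), (52.0, 33.1), -15.5, np.float64(33.4))
(array([261., 169.]), (452.4, -76.7), (53.4, 29.9), -6.2, np.float64(33.2))
(array([329., 203.]), (451.4, 173.8), (53.6, 32.0), -17.1, np.float64(33.2))
```

View pics/s1.png

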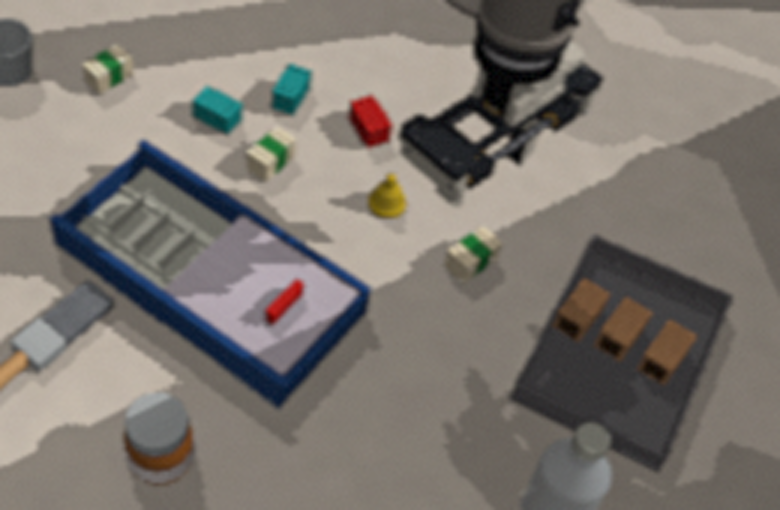

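The picture shows all three cartons in the tray at (582,309), (625,327) and (668,350), and the bays empty. I grasp the pile at (474,251).

Emit:
arm_command:
  xyz:
    - [-4, 11.5, -30]
    - [0, 0, -35]
    - [0, 0, -30]
    - [0, 0, -20]
    - [0, 0, -11.5]
    - [0, 0, 0]
    - [0, 0, 0]
  spin: [0, 0, 0, 0, 0, 0, 0]

```text
time: 27.1
tool_pos: [0.4504, 0.1775, 0.1873]
tool_rot: [3.141, -0.0, 1.261]
contact_force: [0.4, 0.1, 0.1]
opening: 0.078
grip_force: 0.0
```

Emit:
arm_command:
  xyz:
    - [0, 0, 0]
    - [0, 0, 0]
    - [0, 0, 0]
    - [0, 0, 0]
    - [0, 0, 0]
    - [0, 0, 0]
    - [0, 0, 5]
    - [0, 0, 10]
    - [0, 0, 20]
    - [0, 0, 30]
    - [0, 0, 35]
    - [0, 0, 0]
  spin: [0, 0, 0, 0, 0, 0, 0, 0, 0, 0, 0, 0]
  jaw: -0.1
  squeeze: 25

```text
time: 28.3
tool_pos: [0.4512, 0.1773, 0.2913]
tool_rot: [3.134, -0.004, 1.261]
contact_force: [0.8, 0.2, -1.2]
opening: 0.0517
grip_force: 25.0
```

Emit:
arm_command:
  xyz:
    - [8, -18, 3]
    - [15.5, -34, 3]
    - [15.5, -34, 3]
    - [15.5, -34, 3]
    - [15.5, -34, 3]
    - [15.5, -34, 3]
    - [15.5, -34, 3]
    - [15.5, -34, 3]
    - [15.5, -34, 3]
    - [14, -34, 3]
    - [0, 0, 0]
    - [0, 0, 0]
    - [0, 0, 0]
  spin: [0, 2, 2, 2, 2, 2, 2, 0, 0, 0, 0, 0, 0]

```text
time: 29.6
tool_pos: [0.5956, -0.1461, 0.3162]
tool_rot: [-3.14, -0.001, 1.471]
contact_force: [-0.2, -0.4, -1.2]
opening: 0.0516
grip_force: 25.0
```

```bash
python3 - <<'E'
from cart import *; from meas import boxes
c=cam('wrist'); o=observe(); print(o['tool_pos'],np.degrees(o['tool_rot']),o['opening'],o['contact_force'])
save(c,'w3.png',(130,60,430,320),2.6)
P=cloud(c)
# divider tops: z 0.025, world->case yaw -5.8
a=np.radians(-5.8); d=P-np.array([.616,-.1134,0]); X=d[...,0]*np.cos(a)+d[...,1]*np.sin(a); Y=-d[...,0]*np.sin(a)+d[...,1]*np.cos(a)-.0735
m=(abs(X)<.022)&(P[...,2]>.02)&(P[...,2]<.03)&(Y>-.16)&(Y<0)
h,e=np.histogram(Y[m]*1000,np.arange(-155,0,1)); print([(int(x),int(n)) for x,n in zip(e,h) if n])
m=(abs(P[...,2]-.025)<.003)&(abs(Y+.1155)<.0025); print('divider X',np.percentile(X[m]*1000,[1,5,50,95,99]))
E
```

```text
[ 0.5956607  -0.14591132  0.31639864] [-1.79934411e+02 -3.19262351e-02  8.42916062e+01] 0.051908394124850536 [ 0.25749607 -0.6688315  -0.53011333]
[(-117, 17), (-116, 34), (-115, 40), (-114, 82), (-113, 1), (-81, 33), (-80, 56), (-79, 46), (-78, 48), (-45, 48), (-44, 48), (-43, 48), (-42, 48), (-9, 1)]
divider X [-192.67249409 -186.29750317   -8.98870931   24.7933178    68.4333185 ]
```

View pics/w3.png

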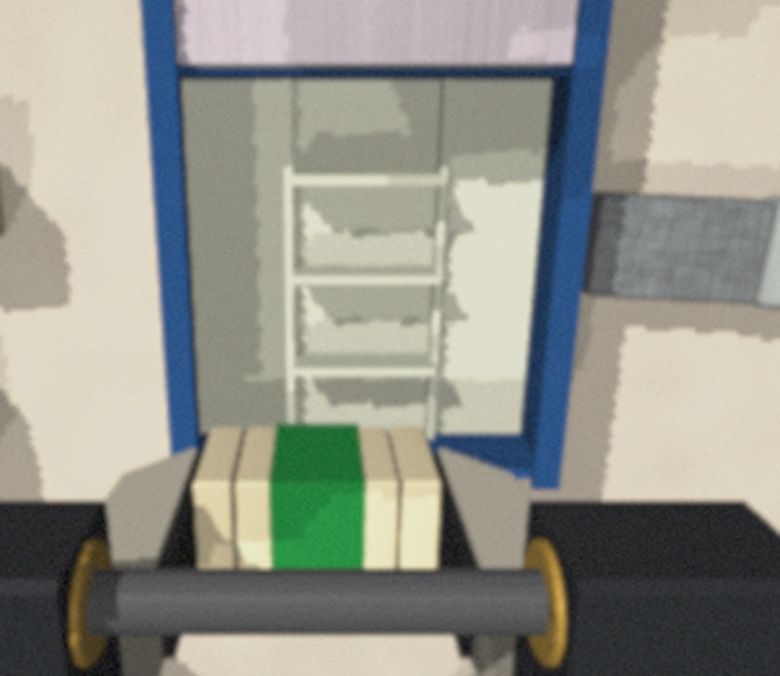

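The picture shows the dividers at crop rows 181, 279 and 371, and the pile held level in front at (320,495). I compute offsets.

```bash
cat > inhand.py <<'E'
from h import *
a=np.radians(-5.8)
def fr(P):
    d=P-np.array([.616,-.1134,0]); return d[...,0]*np.cos(a)+d[...,1]*np.sin(a), -d[...,0]*np.sin(a)+d[...,1]*np.cos(a)-.0735
def inhand(c,o):
    P=cloud(c); X,Y=fr(P); tx,ty=fr(o['tool_pos']); zg=o['tool_pos'][2]
    m=(abs(X-tx)<.021)&(abs(Y-ty)<.04)&(P[...,2]<zg-.12)&(P[...,2]>zg-.2)
    y=(Y[m]-ty)*1000; z=(P[...,2][m]-zg)*1000
    top=(z>np.percentile(z,99)-4); 
    f=z<np.percentile(z,97)-6; k=np.polyfit(z[f],y[f],1)
    print('tool case xy',round(tx*1e3,1),round(ty*1e3,1),'pile top z rel',np.percentile(z,95).round(1),'bottom',np.percentile(z,2).round(1),'front y rel',np.percentile(y,95).round(1),'face tilt deg',np.degrees(np.arctan(k[0])).round(1),'face y@-160',np.polyval(k,-160).round(1), 'n',m.sum(),f.sum())
E
python3 - <<'E'
from inhand import *
c=load('wrist'); o=observe(); inhand(c,o)
P=cloud(c); X,Y=fr(P)
for yc in [-.0432,-.0792,-.1152]:
    m=(abs(P[...,2]-.025)<.004)&(abs(Y-yc)<.001)&(abs(X)<.045); print(np.percentile(X[m]*1e3,[0,2,98,100]).round(1))
m=(P[...,2]>.007)&(P[...,2]<.016)&(abs(Y+.0615)<.012)&(abs(X)<.045); h,e=np.histogram(X[m]*1e3,np.arange(-45,46,1.));print([(int(x),int(n)) for x,n in zip(e,h) if n])
m=(P[...,2]>.042)&(P[...,2]<.052)&(abs(Y+.08)<.05)&(abs(X)<.08); h,e=np.histogram(X[m]*1e3,np.arange(-80,81,1.));print([(int(x),int(n)) for x,n in zip(e,h) if n])
E
```

```text
tool case xy -16.9 -107.9 pile top z rel -157.2 bottom -185.5 front y rel 14.8 face tilt deg -0.4 face y@-160 14.3 n 4105 1253
[-26.3 -25.3  26.5  27.5]
[-26.7 -25.7  26.3  27.4]
[-26.  -25.   26.1  27. ]
[(-31, 2), (-30, 24), (-29, 24), (-28, 32), (27, 8), (28, 27), (29, 23), (30, 23)]
[(-72, 66), (-71, 111), (-70, 126), (-69, 122), (-68, 129), (-67, 117), (-66, 120), (-65, 133), (-64, 126), (-63, 124), (-62, 127), (61, 3), (62, 165), (63, 133), (64, 130), (65, 134), (66, 108), (67, 123), (68, 133), (69, 123), (70, 126), (71, 124), (72, 61), (73, 1)]
```

Emit:
arm_command:
  xyz:
    - [6.5, 20.5, -10]
    - [6.5, 20.5, -15]
    - [6.5, 20.5, -20]
    - [6.1, 19.6, -20]
    - [0, 0, -20]
    - [0, 0, -13]
    - [0, 0, 0]
    - [0, 0, 0]
    - [0, 0, 0]
  spin: [0, 0, 0, 0, 0, 0, 0, 0, 0]

```text
time: 30.55
tool_pos: [0.6217, -0.0658, 0.2193]
tool_rot: [3.141, -0.0, 1.47]
contact_force: [-0.7, -0.3, -1.1]
opening: 0.0519
grip_force: 25.0
```

Emit:
arm_command:
  xyz:
    - [0, 0.7, 0]
    - [0, 0, 0]
    - [0, 0, -4]
    - [0, 0, -4]
    - [0, 0, -4]
    - [0, 0, -3]
    - [0, 0, 0]
  spin: [0, 0, 0, 0, 0, 0, 0]

```text
time: 31.25
tool_pos: [0.6215, -0.0653, 0.203]
tool_rot: [-3.14, -0.0, 1.47]
contact_force: [-0.4, -1.1, -0.3]
opening: 0.052
grip_force: 25.0
```

Inside the bay with no contact force. I finish seating it.

Emit:
arm_command:
  xyz:
    - [0, 0, -4]
    - [0, 0, -4]
    - [0, 0, -2]
    - [0, 0, -1]
    - [0, 0, 0]
  spin: [0, 0, 0, 0, 0]

```text
time: 31.75
tool_pos: [0.6216, -0.0652, 0.1925]
tool_rot: [-3.141, -0.0, 1.47]
contact_force: [-0.0, -0.8, -1.0]
opening: 0.0517
grip_force: 25.0
```

Emit:
arm_command:
  xyz:
    - [0, 0, 0]
    - [0, 0, 0]
    - [0, 0, 0]
    - [0, 0, 0]
    - [0, 0, 20]
    - [0, 0, 40]
    - [0, 0, 40]
    - [-25, -2, 10]
    - [-35, -3, 5]
    - [-35, -3, 0]
    - [-35, -3, 0]
    - [-35, -1, 0]
    - [-5, 0, 0]
    - [0, 0, 0]
    - [0, 0, 0]
  spin: [0, 0, 0, 0, 0, 0, 0, 0, 0, 0, 0, 0, 0, 0, 0]
  jaw: 0.45

```text
time: 33.25
tool_pos: [0.4527, -0.0774, 0.3082]
tool_rot: [3.139, 0.0, 1.47]
contact_force: [0.6, -0.8, -0.6]
opening: 0.0666
grip_force: 0.0
```

```bash
python3 - <<'E'
from inhand import *; from meas import boxes
c=cam('wrist'); o=observe(); print(o['tool_pos'],np.degrees(o['tool_rot']))
for b in boxes(c): print(b)
c=cam('top')
for b in boxes(c): print(b)
E
```

```text
[ 0.45282872 -0.07739112  0.30800486] [1.79901465e+02 1.76083489e-02 8.42399737e+01]
(array([435., 169.]), (621.5, -63.3), (83.3, 31.8), -5.9, np.float64(35.2))
(array([251., 193.]), (452.9, -73.6), (50.9, 31.1), -7.2, np.float64(30.2))
(array([263., 180.]), (625.6, -54.0), (73.3, 55.4), -6.8, np.float64(37.1))
(array([376., 261.]), (412.6, -348.7), (50.7, 32.0), -14.6, np.float64(31.3))
```

The first pile is seated (top at z 35 mm). The far pile has been knocked to about (413,-349). I grasp the near one at (453,-74).

Emit:
arm_command:
  xyz:
    - [0, 3.8, -30]
    - [0, 0, -35]
    - [0, 0, -30]
    - [0, 0, -15]
    - [0, 0, -11]
    - [0, 0, 0]
    - [0, 0, 0]
  spin: [-1.4, 0, 0, 0, 0, 0, 0]
  jaw: 0.7

```text
time: 34.05
tool_pos: [0.4522, -0.0735, 0.187]
tool_rot: [3.141, 0.0, 1.446]
contact_force: [-0.2, -0.4, 0.1]
opening: 0.0777
grip_force: 0.0
```

Emit:
arm_command:
  xyz:
    - [0, 0, 0]
    - [0, 0, 0]
    - [0, 0, 0]
    - [0, 0, 0]
    - [0, 0, 0]
    - [0, 0, 0]
    - [0, 0, 5]
    - [0, 0, 10]
    - [0, 0, 20]
    - [0, 0, 30]
    - [0, 0, 35]
    - [0, 0, 20]
    - [0, 0, 0]
    - [0, 0, 0]
  spin: [0, 0, 0, 0, 0, 0, 0, 0, 0, 0, 0, 1.4, 0, 0]
  jaw: -0.1

```text
time: 35.45
tool_pos: [0.4514, -0.0733, 0.3069]
tool_rot: [3.141, 0.0, 1.47]
contact_force: [0.3, 0.2, -1.9]
opening: 0.052
grip_force: 25.0
```

```bash
python3 - <<'E'
from inhand import *
c=cam('wrist'); o=observe(); print(o['tool_pos'],np.degrees(o['tool_rot'])); inhand(c,o)
E
```

```text
[ 0.45121392 -0.07325397  0.30616212] [-1.79934165e+02 -1.64609625e-02  8.42104255e+01]
tool case xy -168.0 -50.2 pile top z rel -156.2 bottom -184.6 front y rel 15.1 face tilt deg -0.6 face y@-160 14.5 n 4124 1248
```

Emit:
arm_command:
  xyz:
    - [15, -3, 0]
    - [30, -5, 0]
    - [35, -6, 0]
    - [35, -6, 0]
    - [30, -4, 0]
    - [15, -2.4, -10]
    - [6.2, -0.8, -25]
    - [0, 0, -25]
    - [0, 0, -17]
    - [0, 0, -10]
    - [0, 0, 0]
    - [0, 0, 0]
    - [0, 0, 0]
  spin: [0, 0, 0, 0, 0, 0, 0, 0, 0, 0, 0, 0, 0]

```text
time: 36.8
tool_pos: [0.6182, -0.1007, 0.2207]
tool_rot: [3.14, 0.0, 1.47]
contact_force: [-0.5, -0.4, -0.7]
opening: 0.0516
grip_force: 25.0
```

Emit:
arm_command:
  xyz:
    - [-0.4, 0, -4]
    - [0, 0, -4]
    - [0, 0, -4]
    - [0, 0, -4]
    - [0, 0, -1]
    - [0, 0, 0]
  spin: [0, 0, 0, 0, 0, 0]

```text
time: 37.4
tool_pos: [0.6174, -0.1006, 0.2024]
tool_rot: [-3.141, -0.0, 1.47]
contact_force: [0.0, 0.1, -1.7]
opening: 0.0522
grip_force: 25.0
```

Emit:
arm_command:
  xyz:
    - [0, 0, -4]
    - [0, 0, -4]
    - [0, 0, -1.5]
    - [0, 0, -0.5]
    - [0, 0, 0]
  spin: [0, 0, 0, 0, 0]

```text
time: 37.9
tool_pos: [0.6174, -0.1006, 0.1926]
tool_rot: [-3.141, -0.0, 1.47]
contact_force: [-0.3, -0.1, -0.4]
opening: 0.0518
grip_force: 25.0
```

Emit:
arm_command:
  xyz:
    - [0, 0, 0]
    - [0, 0, 0]
    - [0, 0, 0]
    - [0, 0, 0]
    - [0, 0, 20]
    - [0, 0, 40]
    - [0, 0, 40]
    - [-14, -18, 15]
    - [-24, -29, 5]
    - [-24, -29, 0]
    - [-24, -29, 0]
    - [-24, -29, 0]
    - [-24, -29, 0]
    - [-24, -29, 0]
    - [-24, -29, 0]
    - [-19, -24, 0]
    - [0, 0, 0]
    - [0, 0, 0]
  spin: [0, 0, 0, 0, 0, 0, 0, -1.2, -1.2, -1.2, -1.2, -1.2, -1.2, -1.2, 0, 0, 0, 0]
  jaw: 0.45

```text
time: 39.7
tool_pos: [0.4162, -0.3459, 0.3128]
tool_rot: [3.141, -0.0, 1.322]
contact_force: [0.8, 0.8, 0.4]
opening: 0.0663
grip_force: 0.0
```

```bash
python3 - <<'E'
from inhand import *; from meas import boxes
c=cam('wrist'); o=observe(); print(o['tool_pos'],np.degrees(o['tool_rot']))
for b in boxes(c): print(b)
print('cup', pxz(load('top'),402,223,.05))
c=cam('top')
for b in boxes(c): print(b)
E
```

```text
[ 0.41665639 -0.34526952  0.31278751] [ 1.79985079e+02 -2.06890548e-02  7.58135600e+01]
(array([252., 197.]), (415.5, -347.2), (51.2, 30.9), -15.8, np.float64(30.1))
cup [ 0.50566326 -0.41138112  0.05      ]
(array([263., 180.]), (619.2, -66.4), (85.8, 75.3), -77.0, np.float64(36.8))
(array([277., 182.]), (616.4, -87.9), (60.2, 52.4), 84.0, np.float64(35.9))
(array([376., 261.]), (412.1, -348.9), (50.9, 31.0), -16.3, np.float64(31.2))
```

Emit:
arm_command:
  xyz:
    - [-1, -1.7, -30]
    - [0, 0, -35]
    - [0, 0, -35]
    - [0, 0, -15]
    - [0, 0, -11]
    - [0, 0, 0]
    - [0, 0, 0]
  spin: [-1.6, 0, 0, 0, 0, 0, 0]

```text
time: 40.5
tool_pos: [0.4161, -0.3471, 0.1874]
tool_rot: [3.141, 0.001, 1.296]
contact_force: [0.4, -0.3, 0.8]
opening: 0.0668
grip_force: 0.0
```

Emit:
arm_command:
  xyz:
    - [0, 0, 0]
    - [0, 0, 0]
    - [0, 0, 0]
    - [0, 0, 0]
    - [0, 0, 0]
    - [0, 0, 0]
    - [0, 0, 5]
    - [0, 0, 10]
    - [0, 0, 20]
    - [0, 0, 30]
    - [0, 0, 35]
    - [0, 0, 25]
    - [10, 10, 0]
    - [0, 0, 0]
    - [0, 0, 0]
  spin: [0, 0, 0, 0, 0, 0, 0, 0, 0, 0, 5, 5, 0, 0, 0]
  jaw: -0.1

```text
time: 42.0
tool_pos: [0.4254, -0.3367, 0.3107]
tool_rot: [-3.14, -0.001, 1.47]
contact_force: [0.0, -0.2, -0.5]
opening: 0.0518
grip_force: 25.0
```

```bash
python3 - <<'E'
from inhand import *
c=cam('wrist'); o=observe(); print(o['tool_pos'],np.degrees(o['tool_rot'])); inhand(c,o)
E
```

```text
[ 0.4252498  -0.33689307  0.31048734] [-1.79882030e+02 -9.21681063e-02  8.42239433e+01]
tool case xy -167.2 -315.1 pile top z rel -157.2 bottom -185.7 front y rel 16.0 face tilt deg -0.6 face y@-160 15.4 n 4184 1249
```

Emit:
arm_command:
  xyz:
    - [12, 13, 0]
    - [24, 25.5, 0]
    - [26, 27.5, 0]
    - [26, 27.5, 0]
    - [26, 27.5, 0]
    - [26, 27.5, 0]
    - [26, 27.5, 0]
    - [16, 17, -10]
    - [6.7, 6.6, -25]
    - [0, 0, -30]
    - [0, 0, -16]
    - [0, 0, -10]
    - [0, 0, 0]
    - [0, 0, 0]
    - [0, 0, 0]
  spin: [0, 0, 0, 0, 0, 0, 0, 0, 0, 0, 0, 0, 0, 0, 0]

```text
time: 43.55
tool_pos: [0.6145, -0.138, 0.2218]
tool_rot: [3.14, 0.0, 1.47]
contact_force: [0.6, -1.1, -0.6]
opening: 0.0516
grip_force: 25.0
```

Emit:
arm_command:
  xyz:
    - [-0.3, 0.4, -4]
    - [0, 0, -4]
    - [0, 0, -4]
    - [0, 0, -4]
    - [0, 0, -2]
    - [0, 0, 0]
  spin: [0, 0, 0, 0, 0, 0]

```text
time: 44.15
tool_pos: [0.6137, -0.1372, 0.2022]
tool_rot: [-3.141, -0.0, 1.47]
contact_force: [0.4, 0.1, -0.1]
opening: 0.052
grip_force: 25.0
```

Inside bay 1. I seat it, release and rise for a look.

Emit:
arm_command:
  xyz:
    - [0, 0, -4]
    - [0, 0, -4]
    - [0, 0, -1.5]
    - [0, 0, -0.5]
    - [0, 0, 0]
  spin: [0, 0, 0, 0, 0]

```text
time: 44.65
tool_pos: [0.6139, -0.1373, 0.1928]
tool_rot: [3.141, 0.0, 1.47]
contact_force: [-0.5, -1.3, -0.2]
opening: 0.0522
grip_force: 25.0
```

Emit:
arm_command:
  xyz:
    - [0, 0, 0]
    - [0, 0, 0]
    - [0, 0, 0]
    - [0, 0, 0]
    - [0, 0, 20]
    - [0, 0, 40]
    - [0, 0, 40]
    - [-8, -3, 25]
    - [-8, -5, 5]
    - [0, 0, 0]
    - [0, 0, 0]
  spin: [0, 0, 0, 0, 0, 0, 0, 0, 0, 0, 0]
  jaw: 0.45

```text
time: 45.75
tool_pos: [0.5974, -0.1454, 0.3213]
tool_rot: [-3.139, -0.001, 1.47]
contact_force: [0.6, 0.5, -0.8]
opening: 0.0668
grip_force: 0.0
```

```bash
python3 - <<'E'
from inhand import *
c=cam('wrist'); o=observe(); print(o['tool_pos'],np.degrees(o['tool_rot']))
save(c,'w4.png',(130,60,430,320),2.6)
P=cloud(c); X,Y=fr(P)
for k,y in [(1,-.0975),(2,-.0615),(3,-.0255)]:
    m=(abs(X)<.035)&(abs(Y-y)<.017)&(P[...,2]>.031)&(P[...,2]<.042)
    q=np.stack([X[m],Y[m]],-1)*1e3; print(k,len(q),cv2.minAreaRect(q.astype(np.float32)),'target',.3,y*1e3+.4,'z',np.percentile(P[...,2][m],[5,50,95]).round(4))
s=cam('scene'); print(len(s))
from meas import boxes
for b in boxes(s): print(b)
E
```

```text
[ 0.5975814  -0.14525262  0.32096076] [-1.79843975e+02 -4.97814994e-02  8.42158448e+01]
1 1607 ((0.5144882202148438, -97.2379379272461), (31.355178833007812, 51.266990661621094), 89.3672866821289) target 0.3 -97.1 z [0.0331 0.0343 0.0355]
2 1765 ((0.2511463165283203, -60.564598083496094), (51.651126861572266, 30.12352752685547), 0.019480861723423004) target 0.3 -61.1 z [0.0331 0.0344 0.0356]
3 2045 ((0.5833034515380859, -23.765716552734375), (29.873306274414062, 51.69582748413086), 89.84037017822266) target 0.3 -25.1 z [0.0331 0.0344 0.0357]
7
(array([224., 196.]), (617.7, -102.2), (87.5, 51.9), 85.2, np.float64(38.1))
```

View pics/w4.png

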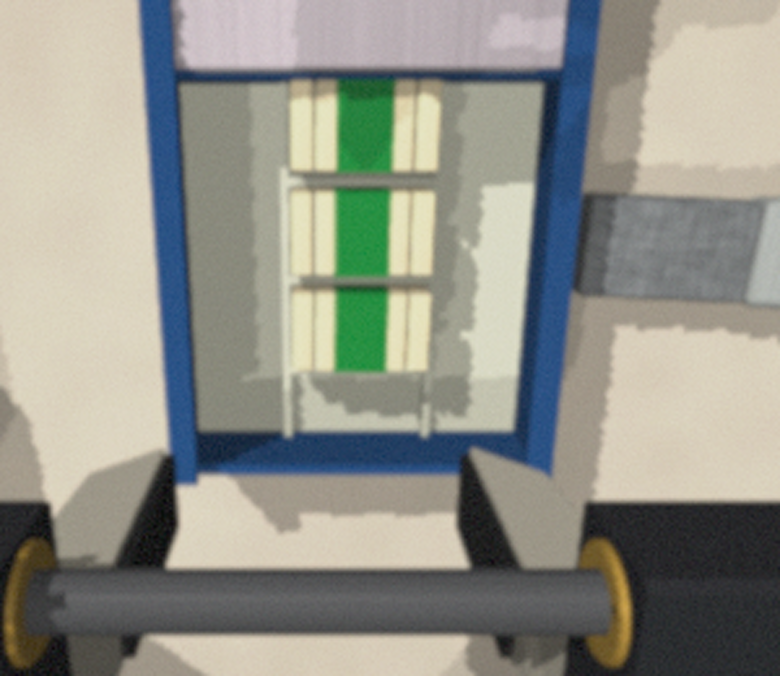

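Three piles are seated flat at crop (365,125), (362,232) and (361,330), tops at 34 mm. I return to the lid grip.

Emit:
arm_command:
  xyz:
    - [3.3, 18.4, 0]
    - [3.3, 18.4, 0]
    - [3.3, 18.4, 0]
    - [3.3, 18.4, 0]
    - [3.3, 18.4, 0]
    - [3.3, 18.4, 0]
    - [3.3, 18.4, 0]
    - [3.3, 18.4, 0]
    - [3.3, 18.4, 0]
    - [3.3, 18.4, 0]
    - [3, 18.5, 0]
    - [0, 0, 0]
    - [0, 0, 0]
  spin: [8.5, 8.5, 8.5, 8.5, 8.5, 8.5, 8.5, 8.5, 8.5, 8.5, 5, 0, 0]

```text
time: 47.15
tool_pos: [0.6338, 0.0573, 0.3216]
tool_rot: [-3.141, -0.002, 3.04]
contact_force: [0.5, 0.1, 0.2]
opening: 0.0668
grip_force: 0.0
```

```bash
python3 - <<'E'
from h import *
c=cam('wrist'); o=observe(); print(o['tool_pos'],np.degrees(o['tool_rot']))
P=cloud(c); hsv=cv2.cvtColor(c['img'],cv2.COLOR_RGB2HSV)
m=((hsv[...,0]<6)|(hsv[...,0]>174))&(hsv[...,1]>150)&(P[...,2]>.056)&(P[...,2]<.072)&(P[...,0]>.55)
q=P[m]; print('grip',len(q),cv2.minAreaRect((q[:,:2]*1000).astype(np.float32)),q.mean(0))
E
```

```text
[0.63381969 0.0567485  0.32182259] [-1.79978083e+02 -8.33373401e-02  1.74124217e+02]
grip 640 ((632.4768676757812, 58.40813446044922), (9.993589401245117, 48.3014030456543), 83.79884338378906) [0.63138716 0.05841305 0.06305495]
```

Emit:
arm_command:
  xyz:
    - [-0.5, 0.5, -35]
    - [0, 0, -35]
    - [0, 0, -15]
    - [0, 0, -10]
    - [0, 0, 0]
    - [0, 0, 0]
  spin: [0, 0, 0, 0, 0, 0]

```text
time: 47.8
tool_pos: [0.6337, 0.0572, 0.2285]
tool_rot: [3.141, 0.001, 3.04]
contact_force: [0.6, -0.7, 1.3]
opening: 0.0669
grip_force: 0.0
```

Emit:
arm_command:
  xyz:
    - [0, 0, 0]
    - [0, 0, 0]
    - [0, 0, 0]
    - [0, 0, 0]
    - [0, 0, 0]
    - [0, 0, 0]
    - [0, 0, 0]
    - [0, 0, 0]
    - [0, 0, 0]
    - [0, 0, 0]
  spin: [0, 0, 0, 0, 0, 0, 0, 0, 0, 0]
  jaw: -1
  squeeze: 40

```text
time: 48.8
tool_pos: [0.6333, 0.0573, 0.2277]
tool_rot: [-3.141, -0.0, 3.041]
contact_force: [-0.5, -3.8, 0.7]
opening: 0.0116
grip_force: 40.0
```

Emit:
arm_command:
  xyz:
    - [-0.6, -6, 0]
    - [-1.1, -11, 0]
    - [-1.1, -11, 0]
    - [-1.1, -11, 0]
    - [-1.1, -11, 0]
    - [-1.1, -11, 0]
    - [-1.1, -11, 0]
    - [-1.1, -11, 0]
    - [-1.1, -11, 0]
    - [-1.1, -11, 0]
    - [-1.1, -11, 0]
    - [-1.1, -11, 0]
    - [-0.6, -6, 0]
    - [0, 0, 0]
    - [0, 0, 0]
  spin: [0, 0, 0, 0, 0, 0, 0, 0, 0, 0, 0, 0, 0, 0, 0]

```text
time: 50.3
tool_pos: [0.62, -0.0758, 0.2277]
tool_rot: [-3.141, -0.0, 3.041]
contact_force: [-1.3, -2.4, -0.6]
opening: 0.0116
grip_force: 40.0
```

Now over the ridge to y ≈ -90.

Emit:
arm_command:
  xyz:
    - [-0.3, -3, 0]
    - [-0.3, -3, 0]
    - [-0.3, -3, 0]
    - [-0.3, -3, 0]
    - [-0.2, -2, 0]
    - [0, -1, 0]
    - [0, 0, 0]
    - [0, 0, 0]
  spin: [0, 0, 0, 0, 0, 0, 0, 0]

```text
time: 51.1
tool_pos: [0.6186, -0.0902, 0.2277]
tool_rot: [3.141, -0.0, 3.041]
contact_force: [-0.4, 3.1, -0.1]
opening: 0.0116
grip_force: 40.0
```

Emit:
arm_command:
  xyz:
    - [0, 0, 0]
    - [0, 0, 0]
    - [0, 0, 0]
    - [0, 0, 0]
    - [0, 0, 0]
    - [0, 0, 30]
    - [0, 0, 40]
    - [0, 0, 40]
    - [0, 0, 0]
    - [0, 0, 0]
    - [0, 0, 0]
    - [0, 0, 0]
    - [0, 0, 0]
  spin: [0, 0, 0, 0, 0, 0, 0, 0, 0, 0, 0, 0, 0]
  jaw: 0.6

```text
time: 52.4
tool_pos: [0.6185, -0.0903, 0.3364]
tool_rot: [3.141, -0.002, 3.041]
contact_force: [-0.4, -0.8, 0.2]
opening: 0.0736
grip_force: 0.0
```

```bash
python3 - <<'E'
from h import *
c=cam('wrist'); o=observe(); print(o['tool_pos'])
P=cloud(c); hsv=cv2.cvtColor(c['img'],cv2.COLOR_RGB2HSV)
m=((hsv[...,0]<6)|(hsv[...,0]>174))&(hsv[...,1]>150)&(P[...,2]>.056)&(P[...,2]<.072)&(P[...,0]>.55)
q=P[m]; print('grip',len(q),cv2.minAreaRect((q[:,:2]*1000).astype(np.float32)))
s=cam('scene'); save(s,'s2.png',(170,90,430,290),3)
E
```

```text
[ 0.61859146 -0.09029686  0.33666474]
grip 573 ((617.5670166015625, -89.13575744628906), (10.346348762512207, 48.11848449707031), 84.4747314453125)
```

View pics/s2.png

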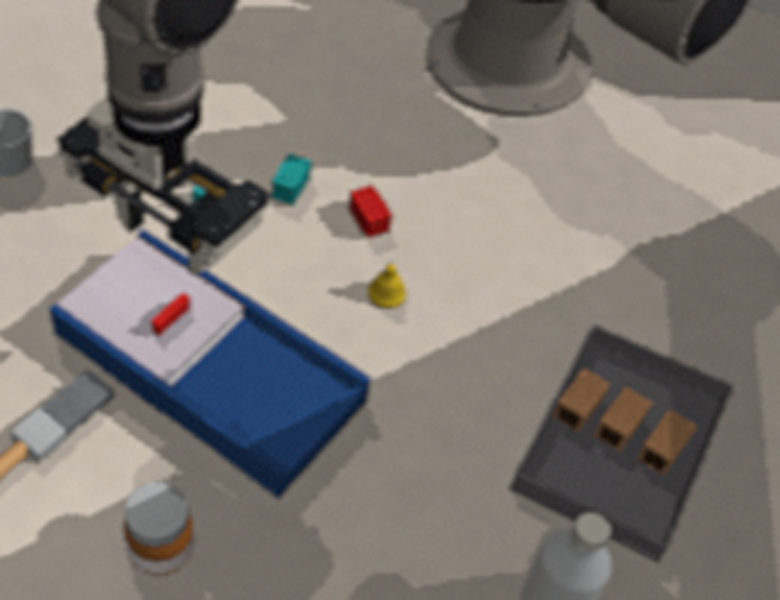

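The lid is shut: bar at (171,313), measured at y -89.1 mm against -89.3 at the start. The three cartons lie in the tray and the bystanders look undisturbed. I hand in.

```bash
python3 -c "
from cell import *
print(hand_in())"
```

```text
the job is handed in; nothing more can be done
None
```

I handed the job in: the last measurements show all three piles seated in bays 1–3, three empty cartons in the waste tray and the lid fully shut; the hand-in returned no verdict.

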